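Seat each pack in its checking tray

ROBOT

A 6-joint arm with a two-finger parallel gripper is mounted at the origin on the work surface. World frame = base frame: x ahead of the robot, y to its left, z up, the work surface at z = 0. Lengths are in mm, angles in degrees, forces in N, time in s.
With the tool pointing down it reaches from about 300 to 850 mm from the base axis. Payload 4.2 kg.
Tool frame: the origin (TCP) lies midway between the tips of the shut fingers; the grasp point (between the pads) lies 19 mm behind it (env.grip_point_offset is the distance from the TCP to the grasp point, in mm); z points along the fingers, x is the direction in which the jaws open and shut, and the axes are right-handed (so a half turn about z gives the same grasp; the last joint's range is limited). The gripper opens to 91 mm and grips with 3 to 60 N. Pads are 32 mm wide; open, the fingers measure 118 mm over their backs; the gripper's body (76 mm by 178 mm) begins 60 mm behind the grasp point.
Start: joints at [62.166, 18.312, 89.639, -0, 72.044, -1.146], TCP at [258.259, 513.756, 213.976] pointing down, gripper open.
Joint ranges: [-177.97, 177.97], [-48.28, 115.42], [12.27, 149.76], [-77.06, 257.06], [2.81, 150.46], [-146.56, 146.56]. Speed limits (degrees/s): [147.25, 147.25, 180, 180, 180, 180].

INTERFACE

Orientations are given as [roll, pitch, yaw] about the fixed x, y, z axes, in that order (R = Rz(yaw) Ry(pitch) Rx(roll)).
In Python, from workcell import env gives the robot as it stands.
- The arm moves only by the shell command python3 -m pendant 'ROWS' [FORCE]. ROWS is JSON, a list of rows, each an object with "xyz": the shift along the tool's x, y, z in m, a list of three; "roll": the turn about the tool's z in degrees; "jaw": the closure, from 0 (fully open) to 1 (shut). A call has exactly 8 rows; each row is the pose to reach, as a shift and turn from the pose commanded when the call began, along the tool's axes at that moment; what a row does not reach only later rows make up. A row lasts 1/8 s, in which the tool goes at most 62.5 mm and 10.7 degrees, less where a joint would pass 70% of its speed; a pose out of reach is approached as far as the arm can. A call with a gripper value outside its range is refused whole. The fingers move at their own pace and stop on an object; FORCE is the grip in N (left out, the last holds). Time passes only in rows, so rows that repeat a pose let the fingers close, or fill a call up. It gives the time, the measured TCP pose, the force and the opening at its end, in the units of the state.
- env.state(): the state, without advancing time (a new reading comes with each control period).
- env.grab_frame(name): name is "scene" or "top" or "wrist"; returns (picture, depth): 480x640x3 uint8, blue, green, red; 480x640 float32, mm along the optical axis (not along the pixel's ray), 0 where there is no reading.
- env.camera_params(name): a dict with "camera_matrix" (3x3 intrinsics, pixels), "cam_to_world" (4x4, takes a point from camera to world coordinates); the wrist camera has in their place "hand_eye" (4x4, takes a point from camera to tool coordinates, whose origin is the TCP and whose axes are the tool frame's). Camera axes: x right, y up, looking along -z (the intrinsics and any distortion apply to the point x, -y, -z); pixel columns grow to the right and rows downward; lengths in mm; the calibration is good to about 2 mm. A picture is of the moment at which its call begins: read the wrist's pose just before it. camera_params takes no time and is no camera call.
- env.job_done(): hands the job in, once; it reports no verdict.
The state is a dict: "time_s": time; "qpos": joint angles; "qvel": joint speeds; "effort": joint torques, N m; "ee_pos": TCP position; "ee_rot": TCP orientation; "force": force on the tool from outside, world axes, zero at the start; "torque": the same for the moment, N m; "gripper_width": finger opening in mm.
Only numpy, scipy, OpenCV 4.12 (cv2) and the standard library are available. Lean on these libraries where they do the work, as an engineer would, in place of code of your own. Each camera call takes 0.05 s, during which the arm holds its last target. There are 200 camera calls.

TASK

On this packing bench stand three plain dark-brown cartons (long, short, square) and a round tin, and there are four empty low light-grey trays. Seat each pack upright in the tray whose recess matches its shape and size, flat on the tray's floor inside the rim, without tipping a pack over; leave the roll of tape and the mug where they are.

Things in the scene. Friction and masses are not known exactly. Their poses are not given: they have to be found in the camera images.
- long_center (a point): Long plain dark-brown carton, 100 by 40 mm, 60 mm tall, upright and loose on the bench, 0.1 to 0.31 kg. The point is its centre, 30 mm above its underside. x runs along its 100 mm side, y along its 40 mm side, z up. Starts anywhere in front of the robot among the rest, turned up to 40 degrees.
- short_center (a point): Short plain dark-brown carton, 62 by 36 mm, 60 mm tall, upright and loose on the bench, 0.1 to 0.31 kg. The point is its centre, 30 mm above its underside. x runs along its 62 mm side, y along its 36 mm side, z up. Starts anywhere in front of the robot among the rest, turned up to 40 degrees.
- square_center (a point): Square plain dark-brown carton, 58 by 58 mm, 60 mm tall, upright and loose on the bench, 0.1 to 0.31 kg. The point is its centre, 30 mm above its underside. x and y run along its sides, z up. Starts anywhere in front of the robot among the rest, turned up to 40 degrees.
- tin_center (a point): Round metal tin with a paper band, 54 mm in diameter, 60 mm tall, upright and loose on the bench, 0.1 to 0.31 kg. The point is its centre, 30 mm above its underside. z is up along its axis; its yaw does not matter. Starts anywhere in front of the robot among the rest, turned up to 40 degrees.
- tray_long: Low light-grey tray with a dark rectangular recess, 112 by 52 mm inside, for the long carton. Fixed to the bench. Rim 5 mm thick, its top 10 mm above the bench; floor of the recess 4 mm above the bench. Origin: centre of its underside, at bench height (z = 0). x runs along the recess's 112 mm side, y along the 52 mm side. Starts anywhere in front of the robot among the rest, turned up to 40 degrees.
- tray_short: Low light-grey tray with a dark rectangular recess, 74 by 48 mm inside, for the short carton. Fixed to the bench. Rim 5 mm thick, its top 10 mm above the bench; floor of the recess 4 mm above the bench. Origin: centre of its underside, at bench height (z = 0). x runs along the recess's 74 mm side, y along the 48 mm side. Starts anywhere in front of the robot among the rest, turned up to 40 degrees.
- tray_square: Low light-grey tray with a dark square recess, 70 by 70 mm inside, for the square carton. Fixed to the bench. Rim 5 mm thick, its top 10 mm above the bench; floor of the recess 4 mm above the bench. Origin: centre of its underside, at bench height (z = 0). x and y run along the sides of the recess. Starts anywhere in front of the robot among the rest, turned up to 40 degrees.
- tray_tin: Low light-grey round tray with a dark round recess, 66 mm in diameter inside, for the tin. Fixed to the bench. Rim 5 mm thick, its top 10 mm above the bench; floor of the recess 4 mm above the bench. Origin: centre of its underside, at bench height (z = 0). Its yaw does not matter. Starts anywhere in front of the robot among the rest, turned up to 40 degrees.
- tape_center (a point): Bystander: loose roll of brown packing tape lying flat, 88 mm in diameter, 48 mm tall. The point is its centre, half-way up. Leave it where it is. The centres of all listed things are at least 135 mm apart at the start; between them lie only flat things less than 10 mm thick.
- mug_center (a point): Bystander: white mug standing on the bench, 72 mm in diameter, 72 mm tall, loose, with a handle on its +y side that reaches about 65 mm from the axis. The point is on its axis, half-way up (36 mm above the bench). Leave it where it is.
Not all that is in view belongs to the job. Leave any green or purple look-alike of the part that bears long_center alone.

How it is judged:
By the outcome, as a careful person would: the job done as asked, in the order asked, and still so for the second after the job is handed in, with the robot touching nothing.
It also fails if it takes over 128 s, if anything falls off the work surface, if the arm or the gripper's body presses on something with over 40 N, if the wrist force passes 120 N, or if a joint passes its speed limit or range.

## Working session

There is one attempt and no reset: what is moved stays moved. The work goes in short steps, Python scripts to look and compute and a shell command to move; the robot and the scene stay as the last step left them, time stands still between calls to the robot, and variables do not carry over. Pictures are saved under pics/ and viewed, about 12 in all and at most 16, crops included, and the job is handed in when it is done.

```bash
ls; mkdir -p pics
python3 - <<'E'
from workcell import env
import cv2, numpy as np
print(env.state())
for n in ("top","scene"):
    p,d=env.grab_frame(n); cv2.imwrite(f"pics/{n}0.png",p); np.save(f"{n}0.npy",d)
    c=env.camera_params(n); print({k:np.round(v,3).tolist() if not isinstance(v,str) else v for k,v in c.items()}, (d>0).mean())
print(env.camera_params("wrist"))
E
```

```text
pics
{'time_s': 0.0, 'qpos': array([ 6.21667041e+01,  1.83503324e+01,  8.97053674e+01, -2.39699378e-03,
        7.20432241e+01, -1.14576281e+00]), 'qvel': array([ 0.07851621,  0.07568852, -0.07123122, -0.06833602,  0.06952661,
       -0.04430041]), 'effort': array([-1.22518661e-03, -4.12462234e+01, -2.31977892e+01,  7.24491267e-02,
        4.58446483e-02, -1.56133683e-04]), 'ee_pos': array([258.024965  , 513.30120255, 213.14043245]), 'ee_rot': array([1.79999700e+02, 9.89497106e-02, 6.33132076e+01]), 'force': array([0.47735982, 0.5495313 , 0.18799139]), 'torque': array([-0.07108213, -0.08821887, -0.00637971]), 'gripper_width': 91.22202168081422}
{'camera_matrix': [[529.735, 0.0, 317.61], [0.0, 529.735, 236.688], [0.0, 0.0, 1.0]], 'cam_to_world': [[-0.079, 0.973, -0.216, 178.561], [-0.997, -0.076, 0.022, 16.99], [0.005, 0.217, 0.976, 1449.258], [0.0, 0.0, 0.0, 1.0]]} 0.9959505208333334
{'camera_matrix': [[513.668, 0.0, 317.588], [0.0, 513.668, 237.032], [0.0, 0.0, 1.0]], 'cam_to_world': [[-0.457, -0.519, 0.723, 1315.894], [0.889, -0.275, 0.365, 425.485], [0.01, 0.81, 0.587, 747.519], [0.0, 0.0, 0.0, 1.0]]} 0.99572265625
{'camera_matrix': array([[429.11747012,   0.        , 317.63922462],
       [  0.        , 429.11747012, 234.26278284],
       [  0.        ,   0.        ,   1.        ]]), 'hand_eye': array([[ 9.99999307e-01, -1.04588824e-03,  5.40219187e-04,
         7.26736719e-01],
       [-8.88526034e-04, -9.71652434e-01, -2.36412263e-01,
        -6.51118061e+01],
       [ 7.72166095e-04,  2.36411619e-01, -9.71652690e-01,
        -1.70478488e+02],
       [ 0.00000000e+00,  0.00000000e+00,  0.00000000e+00,
         1.00000000e+00]])}
```

View pics/top0.png

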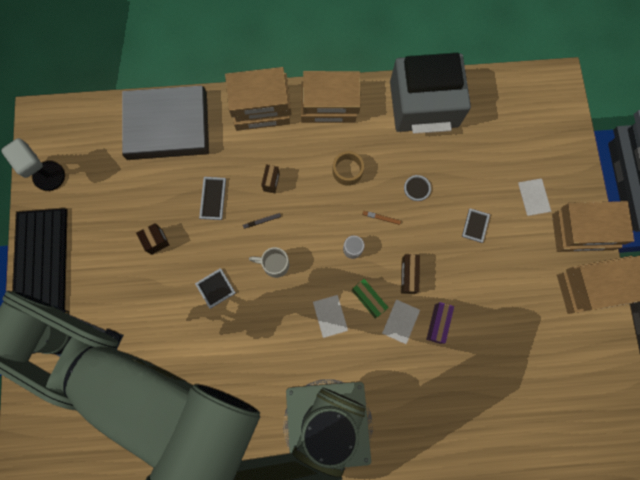

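View pics/scene0.png

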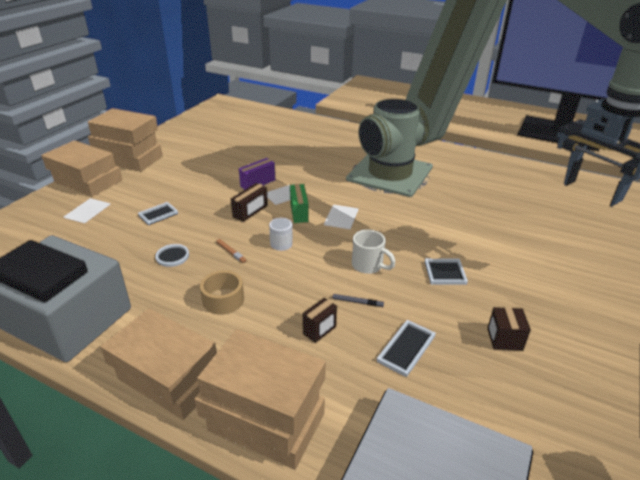

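The top view shows the cartons: long at (410,273), short at (271,178) and square at (152,238), with the tin at (354,246). The trays are long (213,198), short (476,225), square (216,287) and round (418,188). Also visible are the tape (348,167), the mug (274,262) with its handle to the left, and the green and purple decoys.

```bash
cat > h.py <<'E'
from workcell import env
import cv2, numpy as np
from scipy.spatial.transform import Rotation as R
def T_cam(name, s=None):
    c=env.camera_params(name)
    if name!="wrist": return c["camera_matrix"], np.array(c["cam_to_world"])
    T=np.eye(4); T[:3,:3]=R.from_euler("xyz",s["ee_rot"],degrees=True).as_matrix(); T[:3,3]=s["ee_pos"]
    return c["camera_matrix"], T@c["hand_eye"]
def cast(K,T,uv,z):           # pixels -> points on the plane at height z
    uv=np.asarray(uv,float).reshape(-1,2)
    d=np.c_[(uv[:,0]-K[0,2])/K[0,0], -(uv[:,1]-K[1,2])/K[1,1], -np.ones(len(uv))]@T[:3,:3].T
    return T[:3,3]+d*((z-T[2,3])/d[:,2])[:,None]
def cloud(K,T,depth):
    v,u=np.mgrid[:480,:640]
    P=np.stack([(u-K[0,2])/K[0,0]*depth, -(v-K[1,2])/K[1,1]*depth, -depth],-1)
    return P@T[:3,:3].T+T[:3,3]
def rect(xy):                 # centre, long, short, yaw of long side in (-90,90]
    (cx,cy),(w,h),a=cv2.minAreaRect(np.float32(xy))
    if w<h: w,h,a=h,w,a+90
    return [round(float(q),1) for q in (cx,cy,w,h,(a+90)%180-90)]
def blob(mask,seed,r=40):     # contour of the mask's component closest to the seed
    n,l,st,ce=cv2.connectedComponentsWithStats(mask.astype(np.uint8))
    ok=[i for i in range(1,n) if st[i,4]>60]
    i=min(ok,key=lambda i:np.hypot(*(ce[i]-seed)))
    c=max(cv2.findContours((l==i).astype(np.uint8),cv2.RETR_EXTERNAL,cv2.CHAIN_APPROX_NONE)[0],key=len)
    return c.reshape(-1,2)
E
python3 - <<'E'
from h import *
p=cv2.imread("pics/top0.png"); d=np.load("top0.npy"); K,T=T_cam("top")
P=cloud(K,T,d); z=P[...,2]
print("bench z",np.median(z[300:330,200:500]))
for n,s in dict(long=(410,273),short=(271,178),square=(152,238),tin=(354,246),mug=(274,262),tape=(348,167),green=(370,298),purple=(440,323)).items():
    m=(z>(40 if n=='tape' else 50))&(z<85)
    print(n, rect(P[tuple(blob(m,s).T[::-1])][:,:2]), len(blob(m,s)))
hsv=cv2.cvtColor(p,cv2.COLOR_BGR2HSV)
light=(hsv[...,1]<70)&(hsv[...,2]>110)
for n,s in dict(long=(213,198),short=(476,225),square=(216,287),tin=(418,188)).items():
    c=blob(light,s); print("tray",n,rect(cast(K,T,c,10)[:,:2]),len(c))
E
```

```text
bench z 0.5509084866243938
long [370.9, -254.9, 100.9, 40.5, -8.2] 101
short [668.8, 104.8, 64.7, 36.6, -15.7] 65
square [521.9, 435.3, 61.4, 58.6, 24.5] 76
tin [456.3, -108.6, 52.4, 51.8, -60.9] 54
mug [426.3, 115.3, 92.0, 72.3, -71.8] 96
tape [685.9, -115.6, 87.7, 84.5, -5.5] 88
green [313.8, -138.9, 100.0, 40.8, 35.1] 81
purple [234.7, -318.1, 100.5, 41.9, -21.5] 101
tray long [633.1, 273.7, 125.3, 62.8, -8.0] 123
tray short [496.5, -459.7, 87.4, 62.0, -21.9] 94
tray square [377.5, 276.0, 82.0, 80.8, -62.6] 141
tray tin [618.4, -308.8, 74.8, 74.1, -6.6] 74
```

```bash
cat >> h.py <<'E'
def go(x,y,z,yaw):            # tool-axis shift (m) and roll to a tool-down pose, from the measured pose
    s=env.state(); M=R.from_euler("xyz",s["ee_rot"],degrees=True).as_matrix()
    dx=(M.T@(np.array([x,y,z])-s["ee_pos"]))/1000
    dyaw=(yaw-s["ee_rot"][2]+90)%180-90
    print("t",round(s["time_s"],1),"at",s["ee_pos"].round(1),s["ee_rot"].round(1),"q1,q6",s["qpos"][[0,5]].round(0),"w",round(s["gripper_width"],1),"| shift",dx.round(4),"roll",round(-dyaw,1),"q6 est +",round(-dyaw,0))
def look(tag,seeds):          # wrist picture; seeds: name->(x,y,kind)
    s=env.state(); p,d=env.grab_frame("wrist"); K,T=T_cam("wrist",s)
    cv2.imwrite(f"pics/{tag}.png",p); np.save(f"{tag}.npy",d)
    z=cloud(K,T,d); hsv=cv2.cvtColor(p,cv2.COLOR_BGR2HSV); Ti=np.linalg.inv(T)
    for n,(x,y,k) in seeds.items():
        q=Ti@np.array([x,y,10 if k=="tray" else 60,1]); uv=(K[0,2]-q[0]/q[2]*K[0,0], K[1,2]+q[1]/q[2]*K[1,1])
        m=((hsv[...,1]<70)&(hsv[...,2]>110)&(z[...,2]<20)) if k=="tray" else (z[...,2]>50)&(z[...,2]<70)
        c=blob(m,uv); P=cast(K,T,c,10 if k=="tray" else 60)
        print(n,np.round(uv),"rect",rect(P[:,:2]),"px",c.min(0),c.max(0))
E
python3 -c "
from h import *
go(522,435,170,24.5)"
```

```text
t 0.1 at [258.  513.3 213.2] [-1.80e+02  1.00e-01  6.33e+01] q1,q6 [62. -1.] w 91.2 | shift [0.0486 0.271  0.0431] roll 38.8 q6 est + 39.0
```

```bash
python3 -m pendant '[{"xyz":[0.0081,0.045,0.007],"roll":8,"jaw":0},{"xyz":[0.0162,0.09,0.014],"roll":16,"jaw":0},{"xyz":[0.0243,0.135,0.021],"roll":24,"jaw":0},{"xyz":[0.0324,0.18,0.028],"roll":32,"jaw":0},{"xyz":[0.0405,0.225,0.035],"roll":38.8,"jaw":0},{"xyz":[0.0486,0.271,0.043],"roll":38.8,"jaw":0},{"xyz":[0.0486,0.271,0.043],"roll":38.8,"jaw":0},{"xyz":[0.0486,0.271,0.043],"roll":38.8,"jaw":0}]' 25
python3 - <<'E'
from h import *
look("w1",dict(square=(522,435,"pack"),tray_square=(377.5,276,"tray")))
go(522,435,20,24.5)
E
```

```text
time_s: 1.1
ee_pos: [521.6, 435.4, 170.4]
ee_rot: [-180.0, 0.1, 24.5]
force: [-0.0, 0.6, 0.0]
gripper_width: 91.4
square [317. 231.] rect [525.7, 437.9, 58.9, 57.6, -65.9] px [280 186] [367 271]
tray_square [ 80. 316.] rect [392.5, 315.8, 30.5, 27.7, 24.6] px [ 92 266] [129 298]
t 1.1 at [521.2 435.8 170.9] [-180.     0.    24.5] q1,q6 [39. 14.] w 91.1 | shift [0.0005 0.0011 0.1509] roll 0.0 q6 est + 0.0
```

View pics/w1.png

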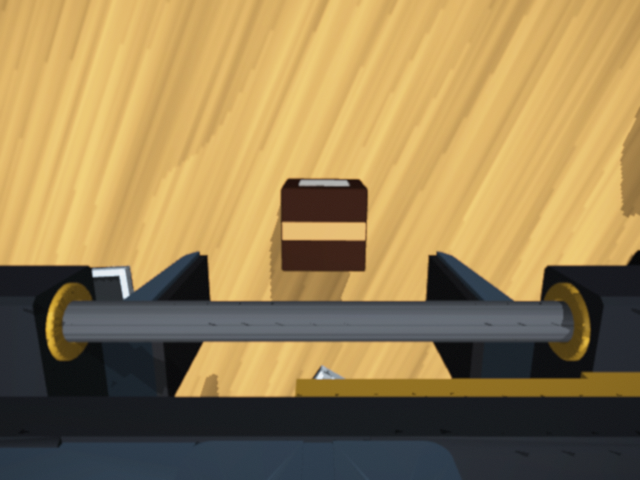

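The wrist view shows the square carton at about (324,228), roughly centred between the fingers and about 4 mm towards tool +x. I'll descend and grip.

```bash
python3 -m pendant '[{"xyz":[0.0045,0,0.04],"roll":0.4,"jaw":0},{"xyz":[0.0045,0,0.09],"roll":0.4,"jaw":0},{"xyz":[0.0045,0,0.13],"roll":0.4,"jaw":0},{"xyz":[0.0045,0,0.15],"roll":0.4,"jaw":0},{"xyz":[0.0045,0,0.15],"roll":0.4,"jaw":1},{"xyz":[0.0045,0,0.15],"roll":0.4,"jaw":1},{"xyz":[0.0045,0,0.15],"roll":0.4,"jaw":1},{"xyz":[0.0045,0,0.15],"roll":0.4,"jaw":1}]' 25
python3 -m pendant '[{"xyz":[0,0,0],"roll":0,"jaw":1},{"xyz":[0,0,0],"roll":0,"jaw":1},{"xyz":[0,0,-0.02],"roll":0,"jaw":1},{"xyz":[0,0,-0.05],"roll":0,"jaw":1},{"xyz":[0,0,-0.1],"roll":0,"jaw":1},{"xyz":[0,0,-0.15],"roll":0,"jaw":1},{"xyz":[0,0,-0.18],"roll":0,"jaw":1},{"xyz":[0,0,-0.18],"roll":0,"jaw":1}]'
python3 -c "
from h import *
go(377.5,276,200,27.4)"
```

```text
time_s: 2.15
ee_pos: [526.0, 437.6, 22.4]
ee_rot: [-180.0, -0.0, 24.1]
force: [-2.2, 0.0, 3.5]
gripper_width: 58.2
time_s: 3.15
ee_pos: [527.5, 438.1, 203.7]
ee_rot: [-179.9, -0.3, 24.1]
force: [0.5, -0.8, -1.9]
gripper_width: 58.0
t 3.1 at [527.5 438.1 203.7] [-179.9   -0.3   24.1] q1,q6 [39. 15.] w 58.0 | shift [-0.2032  0.0867  0.0023] roll -3.3 q6 est + -3.0
```

```bash
python3 -c "
from h import *
go(419,196,200,27.4)"
```

```text
t 3.1 at [527.5 438.1 203.7] [-179.9   -0.3   24.1] q1,q6 [39. 15.] w 58.0 | shift [-0.1979  0.1766  0.0022] roll -3.3 q6 est + -3.0
```

```bash
python3 -m pendant '[{"xyz":[-0.033,0.029,0],"roll":-0.5,"jaw":1},{"xyz":[-0.066,0.058,0],"roll":-1,"jaw":1},{"xyz":[-0.099,0.088,0],"roll":-1.5,"jaw":1},{"xyz":[-0.132,0.117,0],"roll":-2,"jaw":1},{"xyz":[-0.165,0.147,0],"roll":-2.5,"jaw":1},{"xyz":[-0.198,0.176,0.003],"roll":-3.3,"jaw":1},{"xyz":[-0.198,0.176,0.003],"roll":-3.3,"jaw":1},{"xyz":[-0.198,0.176,0.003],"roll":-3.3,"jaw":1}]'
python3 - <<'E'
from h import *
look("w2",dict(tray_square=(377.5,276,"tray")))
go(377.5,276,80,27.4)
E
```

```text
time_s: 4.15
ee_pos: [417.3, 195.8, 196.9]
ee_rot: [-180.0, 0.1, 27.4]
force: [-0.0, 1.0, -3.2]
gripper_width: 57.4
tray_square [319.  99.] rect [380.7, 276.8, 81.5, 81.5, 27.5] px [271  45] [375 152]
t 4.2 at [417.7 196.2 197.1] [-180.     0.    27.4] q1,q6 [24. -4.] w 57.9 | shift [ 0.0012 -0.0893  0.1172] roll 0.0 q6 est + 0.0
```

View pics/w2.png

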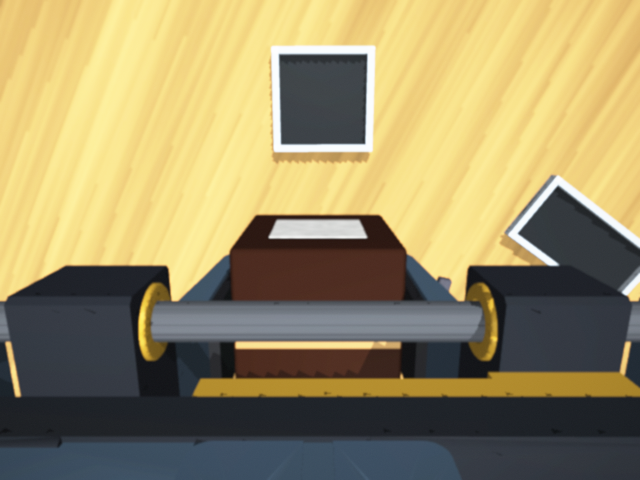

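The square tray is clear at (323,98), and the carton is held squarely between the fingers.

```bash
python3 -m pendant '[{"xyz":[0.002,-0.044,0],"roll":0,"jaw":1},{"xyz":[0.004,-0.089,0.02],"roll":0,"jaw":1},{"xyz":[0.004,-0.089,0.06],"roll":0,"jaw":1},{"xyz":[0.004,-0.089,0.1],"roll":0,"jaw":1},{"xyz":[0.004,-0.089,0.14],"roll":0,"jaw":1},{"xyz":[0.004,-0.089,0.145],"roll":0,"jaw":1},{"xyz":[0.004,-0.089,0.145],"roll":0,"jaw":1},{"xyz":[0.004,-0.089,0.145],"roll":0,"jaw":1}]'
python3 -c "
from h import *
go(380.5,276.8,26.5,27.5)"
```

```text
time_s: 5.2
ee_pos: [381.3, 277.7, 54.4]
ee_rot: [-180.0, -0.2, 27.4]
force: [0.3, -0.3, -2.1]
gripper_width: 57.9
t 5.2 at [381.3 277.7  54.4] [-180.    -0.2   27.4] q1,q6 [35.  7.] w 57.9 | shift [-0.0012  0.0004  0.0279] roll -0.1 q6 est + -0.0
```

```bash
python3 -m pendant '[{"xyz":[-0.001,0,0.01],"roll":0,"jaw":1},{"xyz":[-0.001,0,0.018],"roll":0,"jaw":1},{"xyz":[-0.001,0,0.023],"roll":0,"jaw":1},{"xyz":[-0.001,0,0.025],"roll":0,"jaw":1},{"xyz":[-0.001,0,0.027],"roll":0,"jaw":1},{"xyz":[-0.001,0,0.028],"roll":0,"jaw":1},{"xyz":[-0.001,0,0.028],"roll":0,"jaw":1},{"xyz":[-0.001,0,0.028],"roll":0,"jaw":1}]'
```

```text
time_s: 6.2
ee_pos: [379.3, 276.2, 26.4]
ee_rot: [-180.0, -0.0, 27.4]
force: [-1.6, -2.5, 11.1]
gripper_width: 58.0
```

```bash
python3 -m pendant '[{"xyz":[0,0,-0.001],"roll":0,"jaw":0},{"xyz":[0,0,-0.001],"roll":0,"jaw":0},{"xyz":[0,0,-0.001],"roll":0,"jaw":0},{"xyz":[0,0,-0.02],"roll":0,"jaw":0},{"xyz":[0,0,-0.06],"roll":0,"jaw":0},{"xyz":[0,0,-0.11],"roll":0,"jaw":0},{"xyz":[0,0,-0.145],"roll":0,"jaw":0},{"xyz":[0,0,-0.145],"roll":0,"jaw":0}]'
python3 - <<'E'
from h import *
look("w3",dict(square=(380.5,276.8,"pack"),tray=(380.5,276.8,"tray")))
go(672,106,170,74.3)
E
```

```text
time_s: 7.2
ee_pos: [380.8, 277.3, 172.6]
ee_rot: [-179.9, -0.4, 27.4]
force: [-0.0, -0.5, -0.2]
gripper_width: 91.3
square [314. 230.] rect [380.1, 276.7, 59.8, 58.5, -62.5] px [270 186] [357 272]
tray [314. 216.] rect [380.7, 277.3, 81.2, 80.5, 27.4] px [262 164] [367 264]
t 7.2 at [379.6 276.5 170.7] [-1.80e+02 -1.00e-01  2.74e+01] q1,q6 [35.  7.] w 91.3 | shift [0.1811 0.286  0.001 ] roll -46.9 q6 est + -47.0
```

View pics/w3.png

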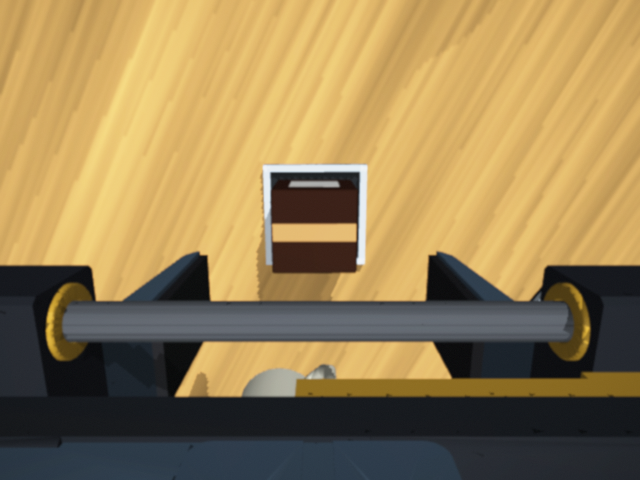

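The square carton sits centred in its tray, with rim visible around it and centre within 1 mm. Next is the short carton.

```bash
python3 -m pendant '[{"xyz":[0.03,0.047,0],"roll":-8,"jaw":0},{"xyz":[0.06,0.095,0],"roll":-16,"jaw":0},{"xyz":[0.09,0.143,0],"roll":-24,"jaw":0},{"xyz":[0.12,0.19,0],"roll":-32,"jaw":0},{"xyz":[0.15,0.238,0],"roll":-40,"jaw":0},{"xyz":[0.181,0.286,0],"roll":-46.9,"jaw":0},{"xyz":[0.181,0.286,0],"roll":-46.9,"jaw":0},{"xyz":[0.181,0.286,0],"roll":-46.9,"jaw":0}]'
python3 - <<'E'
from h import *
look("w4",dict(short=(672,106,"pack")))
go(672,106,20,74.3)
E
```

```text
time_s: 8.25
ee_pos: [670.2, 105.6, 167.7]
ee_rot: [-179.8, 0.1, 74.3]
force: [-0.8, 0.2, 0.4]
gripper_width: 90.9
short [319. 233.] rect [672.2, 106.0, 62.4, 35.8, -16.0] px [292 187] [346 278]
t 8.3 at [670.  106.1 168.5] [-1.798e+02  1.000e-01  7.430e+01] q1,q6 [  8. -66.] w 90.9 | shift [0.0005 0.0024 0.1485] roll 0.0 q6 est + 0.0
```

```bash
python3 -m pendant '[{"xyz":[0,0.002,0.05],"roll":0.3,"jaw":0},{"xyz":[0,0.002,0.1],"roll":0.3,"jaw":0},{"xyz":[0,0.002,0.135],"roll":0.3,"jaw":0},{"xyz":[0,0.002,0.147],"roll":0.3,"jaw":0},{"xyz":[0,0.002,0.147],"roll":0.3,"jaw":1},{"xyz":[0,0.002,0.147],"roll":0.3,"jaw":1},{"xyz":[0,0.002,0.147],"roll":0.3,"jaw":1},{"xyz":[0,0.002,0.147],"roll":0.3,"jaw":1}]' 25
python3 -m pendant '[{"xyz":[0,0,0],"roll":0,"jaw":1},{"xyz":[0,0,0],"roll":0,"jaw":1},{"xyz":[0,0,0],"roll":0,"jaw":1},{"xyz":[0,0,-0.03],"roll":0,"jaw":1},{"xyz":[0,0,-0.07],"roll":0,"jaw":1},{"xyz":[0,0,-0.12],"roll":0,"jaw":1},{"xyz":[0,0,-0.17],"roll":0,"jaw":1},{"xyz":[0,0,-0.18],"roll":0,"jaw":1}]'
python3 -c "
from h import *
a=np.radians(68.1); print(500-90*-np.sin(a),-458-90*np.cos(a))
go(500-90*-np.sin(a),-458-90*np.cos(a),200,68.1)"
```

```text
time_s: 9.3
ee_pos: [674.0, 105.1, 24.0]
ee_rot: [179.9, -0.0, 74.0]
force: [0.0, 0.2, 0.1]
gripper_width: 53.8
time_s: 10.3
ee_pos: [675.2, 105.3, 207.1]
ee_rot: [179.6, -0.2, 74.0]
force: [-0.2, -1.1, -1.3]
gripper_width: 35.8
583.5052628509028 -491.5689004318228
t 10.3 at [675.2 105.3 207.1] [179.6  -0.2  74. ] q1,q6 [  8. -66.] w 35.8 | shift [-0.5991  0.0763  0.0057] roll 5.9 q6 est + 6.0
```

```bash
python3 -m pendant '[{"xyz":[-0.04,0.005,0],"roll":1,"jaw":1},{"xyz":[-0.09,0.011,0],"roll":2,"jaw":1},{"xyz":[-0.14,0.017,0],"roll":3,"jaw":1},{"xyz":[-0.19,0.024,0],"roll":4,"jaw":1},{"xyz":[-0.24,0.03,0],"roll":5,"jaw":1},{"xyz":[-0.29,0.037,0],"roll":5.9,"jaw":1},{"xyz":[-0.34,0.043,0],"roll":5.9,"jaw":1},{"xyz":[-0.39,0.05,0],"roll":5.9,"jaw":1}]'
python3 -c "
from h import *
go(583.5,-491.5,200,68.1)"
```

```text
time_s: 11.3
ee_pos: [612.9, -284.8, 200.7]
ee_rot: [-179.8, -0.0, 68.1]
force: [-0.1, -0.0, -1.8]
gripper_width: 35.8
t 11.3 at [ 612.9 -284.8  200.7] [-179.8   -0.    68.1] q1,q6 [-26. -94.] w 35.8 | shift [-0.2028  0.0498  0.0005] roll 0.0 q6 est + 0.0
```

```bash
python3 -m pendant '[{"xyz":[-0.04,0.01,0],"roll":0,"jaw":1},{"xyz":[-0.08,0.02,0],"roll":0,"jaw":1},{"xyz":[-0.12,0.03,0],"roll":0,"jaw":1},{"xyz":[-0.16,0.04,0],"roll":0,"jaw":1},{"xyz":[-0.2,0.049,0],"roll":0,"jaw":1},{"xyz":[-0.203,0.05,0],"roll":0,"jaw":1},{"xyz":[-0.203,0.05,0],"roll":0,"jaw":1},{"xyz":[-0.203,0.05,0],"roll":0,"jaw":1}]'
python3 - <<'E'
from h import *
look("w5",dict(tray_short=(500,-458,"tray")))
go(500,-458,80,68.1)
E
```

```text
time_s: 12.3
ee_pos: [585.1, -489.2, 202.4]
ee_rot: [-179.9, -0.1, 68.2]
force: [0.0, 0.9, -0.7]
gripper_width: 35.8
tray_short [314.  98.] rect [499.7, -458.7, 84.8, 59.7, -21.8] px [275  41] [350 151]
t 12.3 at [ 585.2 -489.2  202.7] [-180.    -0.    68.2] q1,q6 [ -41. -109.] w 35.8 | shift [-0.0028 -0.0907  0.1228] roll 0.1 q6 est + 0.0
```

View pics/w5.png

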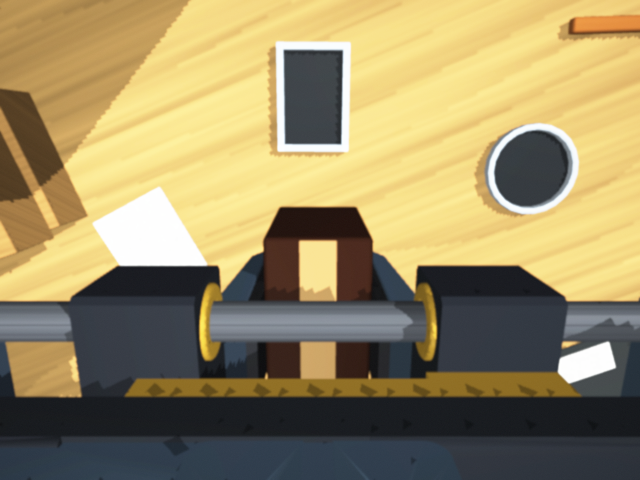

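The short tray is clear at (313,96) and the carton is held in line with it. The round tray also shows at (532,168).

```bash
python3 -m pendant '[{"xyz":[-0.002,-0.044,0],"roll":0,"jaw":1},{"xyz":[-0.0035,-0.089,0.02],"roll":0,"jaw":1},{"xyz":[-0.0035,-0.089,0.06],"roll":0,"jaw":1},{"xyz":[-0.0035,-0.089,0.1],"roll":0,"jaw":1},{"xyz":[-0.0035,-0.089,0.14],"roll":0,"jaw":1},{"xyz":[-0.0035,-0.089,0.15],"roll":0,"jaw":1},{"xyz":[-0.0035,-0.089,0.15],"roll":0,"jaw":1},{"xyz":[-0.0035,-0.089,0.15],"roll":0,"jaw":1}]'
python3 -c "
from h import *
go(501.1,-459.2,27,68.2)"
```

```text
time_s: 13.35
ee_pos: [502.1, -461.5, 55.1]
ee_rot: [179.8, 0.1, 68.1]
force: [-0.0, -0.3, -0.7]
gripper_width: 35.8
t 13.3 at [ 502.1 -461.5   55.1] [1.798e+02 1.000e-01 6.810e+01] q1,q6 [ -44. -112.] w 35.8 | shift [ 0.0018 -0.0019  0.0281] roll -0.1 q6 est + -0.0
```

```bash
python3 -m pendant '[{"xyz":[0.001,-0.001,0.01],"roll":0,"jaw":1},{"xyz":[0.001,-0.001,0.018],"roll":0,"jaw":1},{"xyz":[0.001,-0.001,0.023],"roll":0,"jaw":1},{"xyz":[0.001,-0.001,0.025],"roll":0,"jaw":1},{"xyz":[0.001,-0.001,0.027],"roll":0,"jaw":1},{"xyz":[0.001,-0.001,0.028],"roll":0,"jaw":1},{"xyz":[0.001,-0.001,0.028],"roll":0,"jaw":1},{"xyz":[0.001,-0.001,0.028],"roll":0,"jaw":1}]'
```

```text
time_s: 14.35
ee_pos: [500.2, -459.3, 27.1]
ee_rot: [180.0, 0.0, 68.1]
force: [-3.3, 2.2, 8.4]
gripper_width: 35.8
```

```bash
python3 -m pendant '[{"xyz":[0,0,-0.001],"roll":0,"jaw":0},{"xyz":[0,0,-0.001],"roll":0,"jaw":0},{"xyz":[0,0,-0.001],"roll":0,"jaw":0},{"xyz":[0,0,-0.02],"roll":0,"jaw":0},{"xyz":[0,0,-0.06],"roll":0,"jaw":0},{"xyz":[0,0,-0.11],"roll":0,"jaw":0},{"xyz":[0,0,-0.145],"roll":0,"jaw":0},{"xyz":[0,0,-0.145],"roll":0,"jaw":0}]'
python3 - <<'E'
from h import *
look("w6",dict(short=(499.7,-458.7,"pack"),tray_short=(499.7,-458.7,"tray")))
go(460,-107,170,68.1)
E
```

```text
time_s: 15.35
ee_pos: [502.0, -460.9, 175.1]
ee_rot: [179.5, 0.2, 68.1]
force: [0.6, 0.5, -0.5]
gripper_width: 91.4
short [319. 222.] rect [499.9, -458.8, 63.4, 36.3, -21.8] px [293 176] [346 267]
tray_short [319. 209.] rect [499.7, -458.5, 85.1, 58.9, -22.1] px [282 154] [358 260]
t 15.4 at [ 500.9 -459.9  172.3] [1.798e+02 1.000e-01 6.810e+01] q1,q6 [ -44. -112.] w 91.2 | shift [ 0.3122 -0.1696  0.0012] roll 0.0 q6 est + 0.0
```

View pics/w6.png

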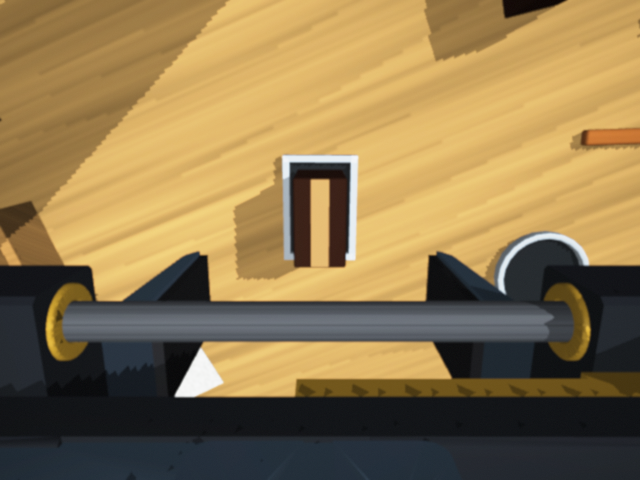

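The short carton sits centred in its tray, within 0.5 mm. Next is the tin.

```bash
python3 -m pendant '[{"xyz":[0.05,-0.027,0],"roll":0,"jaw":0},{"xyz":[0.1,-0.054,0],"roll":0,"jaw":0},{"xyz":[0.15,-0.081,0],"roll":0,"jaw":0},{"xyz":[0.2,-0.108,0],"roll":0,"jaw":0},{"xyz":[0.25,-0.136,0],"roll":0,"jaw":0},{"xyz":[0.3,-0.163,0],"roll":0,"jaw":0},{"xyz":[0.312,-0.169,0],"roll":0,"jaw":0},{"xyz":[0.312,-0.169,0],"roll":0,"jaw":0}]'
python3 - <<'E'
from h import *
look("w7",dict(tin=(460,-107,"pack")))
go(460,-107,20,68.1)
E
```

```text
time_s: 16.4
ee_pos: [459.6, -106.6, 169.4]
ee_rot: [-179.9, 0.0, 68.2]
force: [-0.1, 0.1, -0.1]
gripper_width: 91.1
tin [317. 231.] rect [459.1, -107.5, 53.6, 53.0, -21.7] px [276 190] [355 268]
t 16.4 at [ 460.  -107.4  169.5] [-180.     0.    68.1] q1,q6 [-15. -83.] w 91.3 | shift [ 5.000e-04 -1.000e-04  1.495e-01] roll 0.0 q6 est + 0.0
```

```bash
python3 -m pendant '[{"xyz":[0,-0.001,0.05],"roll":0,"jaw":0},{"xyz":[0,-0.001,0.1],"roll":0,"jaw":0},{"xyz":[0,-0.001,0.135],"roll":0,"jaw":0},{"xyz":[0,-0.001,0.148],"roll":0,"jaw":0},{"xyz":[0,-0.001,0.148],"roll":0,"jaw":1},{"xyz":[0,-0.001,0.148],"roll":0,"jaw":1},{"xyz":[0,-0.001,0.148],"roll":0,"jaw":1},{"xyz":[0,-0.001,0.148],"roll":0,"jaw":1}]' 25
python3 -m pendant '[{"xyz":[0,0,0],"roll":0,"jaw":1},{"xyz":[0,0,0],"roll":0,"jaw":1},{"xyz":[0,0,0],"roll":0,"jaw":1},{"xyz":[0,0,-0.03],"roll":0,"jaw":1},{"xyz":[0,0,-0.07],"roll":0,"jaw":1},{"xyz":[0,0,-0.12],"roll":0,"jaw":1},{"xyz":[0,0,-0.17],"roll":0,"jaw":1},{"xyz":[0,0,-0.18],"roll":0,"jaw":1}]'
python3 -c "
from h import *
go(705.5,-340,200,68.1)"
```

```text
time_s: 17.45
ee_pos: [459.5, -106.7, 22.8]
ee_rot: [179.9, 0.0, 68.1]
force: [-0.2, -2.0, 2.7]
gripper_width: 54.0
time_s: 18.45
ee_pos: [460.5, -106.7, 205.0]
ee_rot: [179.6, -0.1, 68.1]
force: [1.0, -0.1, -1.4]
gripper_width: 53.8
t 18.4 at [ 460.5 -106.7  205. ] [ 1.796e+02 -1.000e-01  6.810e+01] q1,q6 [-14. -83.] w 53.8 | shift [-0.1252  0.3142  0.0069] roll 0.0 q6 est + 0.0
```

```bash
python3 -m pendant '[{"xyz":[-0.019,0.048,0],"roll":0,"jaw":1},{"xyz":[-0.038,0.096,0],"roll":0,"jaw":1},{"xyz":[-0.057,0.144,0],"roll":0,"jaw":1},{"xyz":[-0.076,0.192,0],"roll":0,"jaw":1},{"xyz":[-0.095,0.24,0],"roll":0,"jaw":1},{"xyz":[-0.114,0.288,0],"roll":0,"jaw":1},{"xyz":[-0.125,0.314,0.003],"roll":0,"jaw":1},{"xyz":[-0.125,0.314,0.003],"roll":0,"jaw":1}]'
python3 - <<'E'
from h import *
look("w8",dict(tray_tin=(622,-307,"tray")))
go(622,-307,55,68.1)
E
```

```text
time_s: 19.45
ee_pos: [703.6, -340.3, 194.2]
ee_rot: [-179.7, -0.0, 68.1]
force: [-0.8, -0.0, -1.6]
gripper_width: 53.8
tray_tin [318. 101.] rect [622.1, -308.4, 75.9, 75.7, -67.1] px [268  51] [364 151]
t 19.5 at [ 703.  -339.3  195.3] [-1.797e+02 -1.000e-01  6.810e+01] q1,q6 [-27. -95.] w 53.7 | shift [-0.0004 -0.0864  0.1408] roll -0.0 q6 est + -0.0
```

View pics/w8.png

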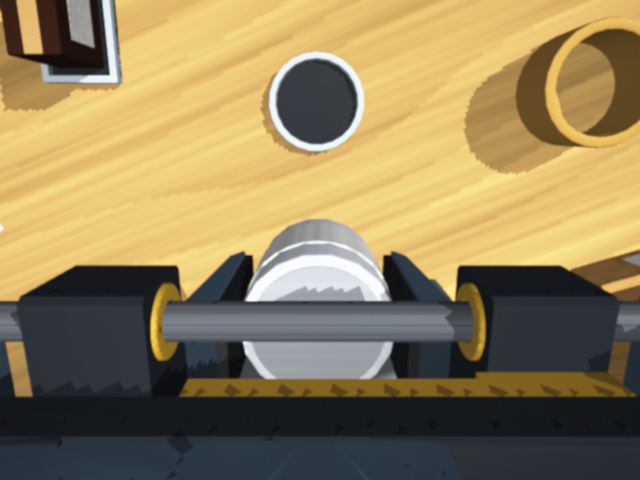

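The round tray is clear at (316,101), and the tin is upright in the jaws.

```bash
python3 -m pendant '[{"xyz":[-0.001,-0.044,0],"roll":0,"jaw":1},{"xyz":[-0.001,-0.087,0.02],"roll":0,"jaw":1},{"xyz":[-0.001,-0.087,0.06],"roll":0,"jaw":1},{"xyz":[-0.001,-0.087,0.1],"roll":0,"jaw":1},{"xyz":[-0.001,-0.087,0.135],"roll":0,"jaw":1},{"xyz":[-0.001,-0.087,0.142],"roll":0,"jaw":1},{"xyz":[-0.001,-0.087,0.142],"roll":0,"jaw":1},{"xyz":[-0.001,-0.087,0.142],"roll":0,"jaw":1}]'
python3 -c "
from h import *
go(622.3,-308.4,27,68.1)"
```

```text
time_s: 20.5
ee_pos: [623.6, -308.3, 59.0]
ee_rot: [179.8, 0.0, 68.1]
force: [-0.4, -0.0, -2.0]
gripper_width: 53.5
t 20.5 at [ 623.6 -308.3   59. ] [179.8   0.   68.1] q1,q6 [-27. -95.] w 53.5 | shift [-0.0005 -0.0013  0.032 ] roll 0.0 q6 est + 0.0
```

```bash
python3 -m pendant '[{"xyz":[-0.0005,-0.001,0.012],"roll":0,"jaw":1},{"xyz":[-0.0005,-0.001,0.022],"roll":0,"jaw":1},{"xyz":[-0.0005,-0.001,0.027],"roll":0,"jaw":1},{"xyz":[-0.0005,-0.001,0.029],"roll":0,"jaw":1},{"xyz":[-0.0005,-0.001,0.031],"roll":0,"jaw":1},{"xyz":[-0.0005,-0.001,0.032],"roll":0,"jaw":1},{"xyz":[-0.0005,-0.001,0.032],"roll":0,"jaw":1},{"xyz":[-0.0005,-0.001,0.032],"roll":0,"jaw":1}]'
```

```text
time_s: 21.5
ee_pos: [621.4, -308.1, 26.9]
ee_rot: [180.0, 0.0, 68.1]
force: [-4.0, 1.3, 6.7]
gripper_width: 53.5
```

```bash
python3 -m pendant '[{"xyz":[0,0,-0.001],"roll":0,"jaw":0},{"xyz":[0,0,-0.001],"roll":0,"jaw":0},{"xyz":[0,0,-0.001],"roll":0,"jaw":0},{"xyz":[0,0,-0.02],"roll":0,"jaw":0},{"xyz":[0,0,-0.06],"roll":0,"jaw":0},{"xyz":[0,0,-0.11],"roll":0,"jaw":0},{"xyz":[0,0,-0.145],"roll":0,"jaw":0},{"xyz":[0,0,-0.145],"roll":0,"jaw":0}]'
python3 - <<'E'
from h import *
look("w9",dict(tin=(622,-308.4,"pack"),tray_tin=(622,-308.4,"tray")))
go(374.5,-253,170,81.8)
E
```

```text
time_s: 22.5
ee_pos: [623.4, -309.1, 175.2]
ee_rot: [179.5, 0.0, 68.1]
force: [0.2, -0.7, -0.3]
gripper_width: 91.2
tin [317. 224.] rect [622.0, -307.9, 54.4, 53.3, -21.8] px [279 184] [357 262]
tray_tin [317. 210.] rect [614.4, -305.3, 75.6, 60.6, 68.2] px [270 161] [365 237]
t 22.6 at [ 622.2 -308.5  172.4] [179.8   0.   68.1] q1,q6 [-27. -95.] w 91.2 | shift [-0.0409 -0.2505  0.0013] roll -13.7 q6 est + -14.0
```

View pics/w9.png

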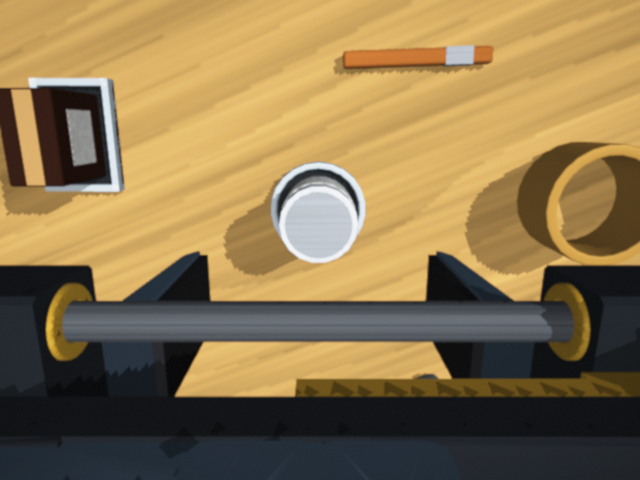

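The tin sits centred in the round tray; the visible arc of the rim is even around it. The last pack is the long carton.

```bash
python3 -m pendant '[{"xyz":[-0.007,-0.042,0],"roll":-3,"jaw":0},{"xyz":[-0.014,-0.084,0],"roll":-6,"jaw":0},{"xyz":[-0.021,-0.126,0],"roll":-9,"jaw":0},{"xyz":[-0.028,-0.168,0],"roll":-12,"jaw":0},{"xyz":[-0.035,-0.21,0],"roll":-13.7,"jaw":0},{"xyz":[-0.041,-0.25,0],"roll":-13.7,"jaw":0},{"xyz":[-0.041,-0.25,0],"roll":-13.7,"jaw":0},{"xyz":[-0.041,-0.25,0],"roll":-13.7,"jaw":0}]'
python3 - <<'E'
from h import *
look("w10",dict(long=(374.5,-253,"pack")))
go(374.5,-253,21,81.8)
E
```

```text
time_s: 23.55
ee_pos: [374.5, -253.1, 169.6]
ee_rot: [-180.0, -0.0, 81.8]
force: [-0.3, -0.2, 0.4]
gripper_width: 91.3
long [317. 230.] rect [373.4, -254.1, 99.4, 39.7, -8.3] px [285 153] [346 298]
t 23.6 at [ 374.9 -253.2  169.6] [180.   -0.   81.8] q1,q6 [ -36. -117.] w 91.3 | shift [ 1.000e-04 -4.000e-04  1.486e-01] roll 0.0 q6 est + 0.0
```

```bash
python3 -m pendant '[{"xyz":[0,0.001,0.05],"roll":0,"jaw":0},{"xyz":[0,0.001,0.1],"roll":0,"jaw":0},{"xyz":[0,0.001,0.135],"roll":0,"jaw":0},{"xyz":[0,0.001,0.148],"roll":0,"jaw":0},{"xyz":[0,0.001,0.148],"roll":0,"jaw":1},{"xyz":[0,0.001,0.148],"roll":0,"jaw":1},{"xyz":[0,0.001,0.148],"roll":0,"jaw":1},{"xyz":[0,0.001,0.148],"roll":0,"jaw":1}]' 30
python3 -m pendant '[{"xyz":[0,0,0],"roll":0,"jaw":1},{"xyz":[0,0,0],"roll":0,"jaw":1},{"xyz":[0,0,0],"roll":0,"jaw":1},{"xyz":[0,0,-0.03],"roll":0,"jaw":1},{"xyz":[0,0,-0.08],"roll":0,"jaw":1},{"xyz":[0,0,-0.13],"roll":0,"jaw":1},{"xyz":[0,0,-0.18],"roll":0,"jaw":1},{"xyz":[0,0,-0.22],"roll":0,"jaw":1}]'
python3 -c "
from h import *
go(735.5,260.8,240,82)"
```

```text
time_s: 24.6
ee_pos: [375.6, -253.4, 22.7]
ee_rot: [179.9, 0.0, 81.8]
force: [-0.3, -0.3, -0.7]
gripper_width: 54.1
time_s: 25.6
ee_pos: [375.0, -252.8, 243.4]
ee_rot: [180.0, -0.0, 81.8]
force: [0.3, -0.4, -1.3]
gripper_width: 40.3
t 25.6 at [ 375.  -252.8  243.4] [180.   -0.   81.8] q1,q6 [ -35. -117.] w 40.3 | shift [0.5597 0.2836 0.0037] roll -0.2 q6 est + -0.0
```

```bash
python3 -m pendant '[{"xyz":[0.04,0.02,0],"roll":0,"jaw":1},{"xyz":[0.085,0.043,0],"roll":0,"jaw":1},{"xyz":[0.13,0.066,0],"roll":0,"jaw":1},{"xyz":[0.175,0.089,0],"roll":0,"jaw":1},{"xyz":[0.22,0.111,0],"roll":0,"jaw":1},{"xyz":[0.265,0.134,0],"roll":0,"jaw":1},{"xyz":[0.31,0.157,0],"roll":0,"jaw":1},{"xyz":[0.34,0.172,0],"roll":0,"jaw":1}]'
python3 -m pendant '[{"xyz":[0.04,0.02,0],"roll":0,"jaw":1},{"xyz":[0.08,0.04,0],"roll":0,"jaw":1},{"xyz":[0.12,0.061,0],"roll":0,"jaw":1},{"xyz":[0.16,0.081,0],"roll":0,"jaw":1},{"xyz":[0.2,0.101,0],"roll":0,"jaw":1},{"xyz":[0.22,0.111,0.002],"roll":0,"jaw":1},{"xyz":[0.22,0.111,0.002],"roll":0,"jaw":1},{"xyz":[0.22,0.111,0.002],"roll":0,"jaw":1}]'
python3 - <<'E'
from h import *
look("w11",dict(tray_long=(636.4,274.7,"tray")))
go(637.9,274.5,55,82)
E
```

```text
time_s: 26.6
ee_pos: [594.3, 61.1, 240.6]
ee_rot: [-179.9, -0.0, 81.9]
force: [0.5, -0.6, -1.8]
gripper_width: 39.9
time_s: 27.6
ee_pos: [734.5, 260.1, 239.2]
ee_rot: [-179.9, 0.1, 81.8]
force: [-0.2, 1.1, -1.6]
gripper_width: 39.8
tray_long [319.  91.] rect [636.9, 274.7, 122.6, 64.0, -7.7] px [281  16] [355 161]
t 27.6 at [734.5 259.8 239.8] [-179.9    0.    81.8] q1,q6 [ 19. -63.] w 40.2 | shift [ 0.0009 -0.0976  0.1849] roll -0.2 q6 est + -0.0
```

View pics/w11.png

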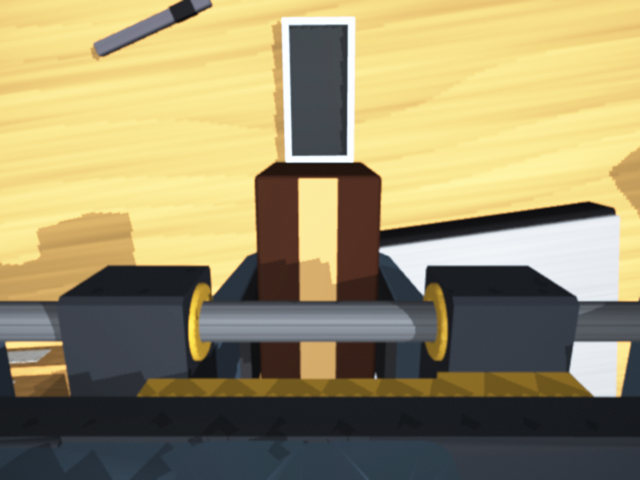

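The long tray is clear at (318,89), and the carton is held in line with it.

```bash
python3 -m pendant '[{"xyz":[0.001,-0.049,0],"roll":-0.3,"jaw":1},{"xyz":[0.001,-0.097,0.01],"roll":-0.3,"jaw":1},{"xyz":[0.001,-0.097,0.06],"roll":-0.3,"jaw":1},{"xyz":[0.001,-0.097,0.11],"roll":-0.3,"jaw":1},{"xyz":[0.001,-0.097,0.15],"roll":-0.3,"jaw":1},{"xyz":[0.001,-0.097,0.178],"roll":-0.3,"jaw":1},{"xyz":[0.001,-0.097,0.183],"roll":-0.3,"jaw":1},{"xyz":[0.001,-0.097,0.183],"roll":-0.3,"jaw":1}]'
python3 -c "
from h import *
go(638.4,274.5,26.5,82.1)"
```

```text
time_s: 28.65
ee_pos: [639.7, 275.3, 58.2]
ee_rot: [179.9, -0.0, 82.1]
force: [1.0, 0.3, -1.9]
gripper_width: 39.6
t 28.6 at [639.7 275.3  58.2] [179.9  -0.   82.1] q1,q6 [ 22. -60.] w 39.6 | shift [-0.001  -0.0012  0.0317] roll -0.0 q6 est + -0.0
```

```bash
python3 -m pendant '[{"xyz":[-0.001,-0.001,0.012],"roll":0,"jaw":1},{"xyz":[-0.001,-0.001,0.022],"roll":0,"jaw":1},{"xyz":[-0.001,-0.001,0.027],"roll":0,"jaw":1},{"xyz":[-0.001,-0.001,0.029],"roll":0,"jaw":1},{"xyz":[-0.001,-0.001,0.031],"roll":0,"jaw":1},{"xyz":[-0.001,-0.001,0.032],"roll":0,"jaw":1},{"xyz":[-0.001,-0.001,0.032],"roll":0,"jaw":1},{"xyz":[-0.001,-0.001,0.032],"roll":0,"jaw":1}]'
```

```text
time_s: 29.65
ee_pos: [638.3, 275.0, 26.3]
ee_rot: [179.9, -0.0, 82.1]
force: [-3.4, -0.6, 5.3]
gripper_width: 40.2
```

```bash
python3 -m pendant '[{"xyz":[0,0,-0.001],"roll":0,"jaw":0},{"xyz":[0,0,-0.001],"roll":0,"jaw":0},{"xyz":[0,0,-0.001],"roll":0,"jaw":0},{"xyz":[0,0,-0.001],"roll":0,"jaw":0},{"xyz":[0,0,-0.04],"roll":0,"jaw":0},{"xyz":[0,0,-0.1],"roll":0,"jaw":0},{"xyz":[0,0,-0.16],"roll":0,"jaw":0},{"xyz":[0,0,-0.18],"roll":0,"jaw":0}]'
python3 - <<'E'
from h import *
look("w12",dict(long=(637,274.7,"pack")))
for n in ("top","scene"):
    p,d=env.grab_frame(n); cv2.imwrite(f"pics/{n}1.png",p)
K,T=T_cam("scene"); 
p,d=env.grab_frame("top"); K,T=T_cam("top"); P=cloud(K,T,d); z=P[...,2]
for n,s in dict(mug=(274,262),tape=(348,167),green=(370,298),purple=(440,323)).items():
    print(n, rect(P[tuple(blob((z>40 if n=='tape' else z>50)&(z<85),s).T[::-1])][:,:2]))
print(env.state()["force"].round(1))
E
```

```text
time_s: 30.65
ee_pos: [639.8, 275.5, 210.2]
ee_rot: [179.6, -0.2, 82.1]
force: [-0.3, 1.1, -0.4]
gripper_width: 91.2
long [315. 213.] rect [636.7, 275.3, 100.4, 40.3, -7.8] px [289 145] [343 275]
mug [434.4, 97.1, 71.2, 51.3, 28.1]
tape [686.3, -115.5, 88.0, 84.5, -4.2]
green [313.6, -138.7, 99.9, 40.8, 35.4]
purple [234.5, -317.8, 99.6, 41.4, -20.9]
[ 0.  -0.2  0.4]
```

View pics/scene1.png

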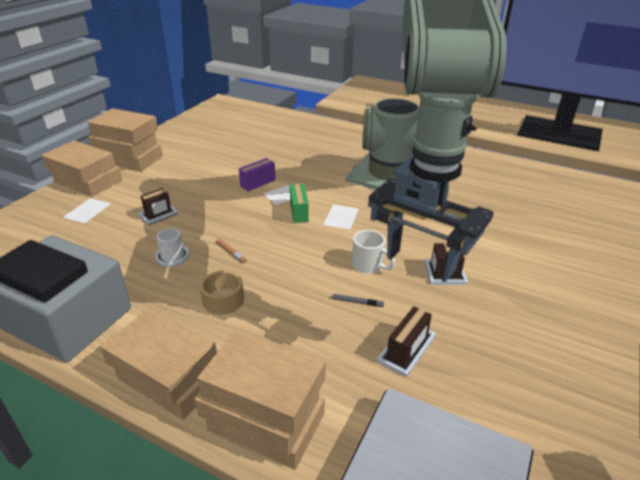

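View pics/w12.png

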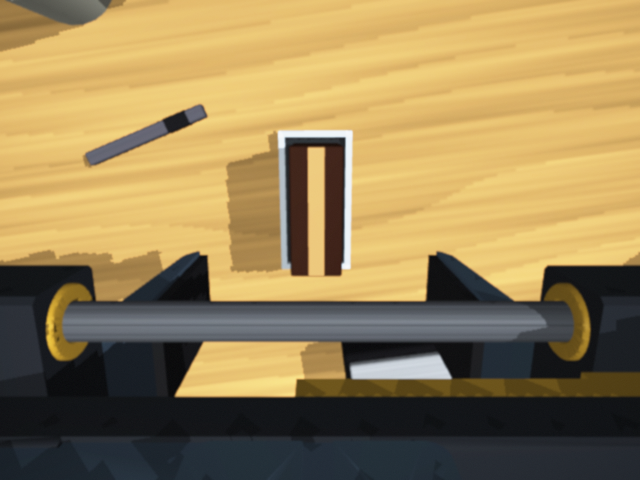

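All four packs stand upright in their trays. The mug is still at (368,250) in the scene view, same as before. Its changed top-view number probably comes from the arm covering part of it in that view. I'm handing in.

```bash
python3 -c "
from workcell import env
print(env.job_done())"
```

```text
the job is handed in; nothing more can be done
None
```

All four packs (square, short, tin, long) are upright in their matching trays, and I handed the job in at about 31 s of the 128 s allowed.

- **Seating:** wrist-camera checks after each release put every pack within about 1 mm of its tray's centre. The floor contact force was only 5–11 N each time.
- **Left alone:** the tape and the green and purple look-alikes measured where they started, within 0.5 mm.
- **Checks that disagreed:**
    - The final top-view reading of the mug was off by about 20 mm, and its outline came out too small. I put this down to the arm covering part of it, because the scene camera shows the mug at its original spot.
    - The tin tray's outline read short after placing because the tin hid part of its rim. I compared the tin with the position measured just before placing it.
    - The top camera read about 3–4 mm short in x compared with the wrist camera, so I placed everything from the wrist measurements.

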